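# Get the dressing jar from behind the condiments and pack it in the bento

### The job

The closed glass mini jar stands at the back of the bamboo condiment caddy, hemmed in by the pepper mill, the white cruet and the steel canister: move these three out of the way onto the metal side tray, then stand the jar upright on the floor of the smaller compartment of the purple bento, and only then put the three back in the caddy, each standing upright just where it stood at the start. Set everything down rather than dropping it, tip nothing over, and leave the timer, the chopsticks and the bento lid alone.

Things in the scene. Friction and masses are not known exactly. Their poses are not given: they have to be found in the camera images.
- jar: closed glass mini jar with a steel screw lid, the smallest thing on the caddy: glass 42 mm across up to 30 mm, lid 39 mm across from 33 mm to the top at 44 mm; 90 g. Origin: centre of its underside, z up. It starts at the back of the caddy, a condiment close in front of it and one close on each side; with those gone the fingers have room on its two sides along the caddy's y, but not behind it.
- mill: wooden pepper mill with a turned waist: foot 56 mm across, shoulder at 77 mm height, round straight head 38 mm across from 86 to 114 mm height (grip here), small steel nut on top to 129 mm; 240 g. Origin: centre of its underside, z up. Stands upright on one of the caddy's three condiment places; which of the three condiments stands where changes from start to start.
- cruet: white ceramic cruet with a round belly 57 mm across up to 40 mm, tapering to a straight neck 29 mm across from 78 to 108 mm height (grip here), 33 mm lip at 111 to 115 mm, steel stopper on top to 128 mm; 300 g. Origin: centre of its underside, z up. Stands upright on the caddy at the start.
- canister: straight steel canister, 56 mm across up to 76 mm, 48 mm collar to 82 mm, with a tall cork stopper 33 to 37 mm across from 82 mm to the top at 124 mm (grip here; the stopper is fast, it lifts the canister); 260 g. Origin: centre of its underside, z up. Stands upright on the caddy at the start.
- caddy: fixed bamboo caddy, 270 mm in y, from -68 to +74 mm in x, z up. Origin: on the bench under it; floor 12 mm above the bench. Front (-x) and side lips 10 mm, backboard (+x, 10 mm thick) 44 mm above the floor. Flush cork pads mark the stands, in its frame within 2 mm: jar (36, 25) mm; condiments (-18, 25), (18, 83), (18, -33) mm. Timer at (20, -104) mm.
- tray: fixed shallow metal tray, the empty side area, 230 mm along its x, 120 mm along its y, 3 mm walls, rim 14 mm high, floor 3 mm above the bench. Origin: centre of its underside, z up. Holds the three condiments side by side, e.g. 70 mm apart along its x. It and the bento change sides from start to start.
- bento: fixed open purple plastic bento, 190 mm along its x, 116 mm along its y, 52 mm high, walls 3 mm, floor 3 mm above the bench. Origin: centre of its underside, z up. A 42 mm high divider leaves a larger compartment at its -x end and the smaller one at its +x end: inside 66 mm (x) by 110 mm (y), centred at (59, 0) mm in the bento frame.
- timer: chrome kitchen timer, a squat drum 52 mm across and 58 mm high with a bar dial on top, standing on the caddy's -y end, not in the way: leave it. Origin: centre of its underside.
- chopsticks: pair of red chopsticks in a paper band, 225 mm long, 16 mm wide, 8 mm high, lying on the bench between tray and bento: leave them. Origin: between the sticks at mid-length, underneath; x along them.
- lid: the bento's purple snap lid, 206 x 118 x 12 mm, lying flat on the bench: leave it. Origin: centre of its underside.
Mind the look-alikes: they are no part of the job. Leave any orange or red look-alike of the mill alone. What is shaped like the canister but red is not meant.

How it is judged:
On the way, in this order (a step that is already met when the one before it is completed fails the run):
1. mill, cruet and canister all stand on the side tray, upright and released (x of mill in the frame of tray between -0.105 and 0.105 m and y of mill in the frame of tray between -0.05 and 0.05 m and z of each of mill, cruet, canister in the frame of tray below 0.01 m and contact force between the fingers and mill below 0.3 N and angle between each of mill, cruet, canister's own z axis and vertical below 0.12 rad and linear speed of each of mill, cruet, canister below 0.03 m/s and x of cruet in the frame of tray between -0.105 and 0.105 m and y of cruet in the frame of tray between -0.05 and 0.05 m and contact force between the fingers and cruet below 0.3 N and x of canister in the frame of tray between -0.105 and 0.105 m and y of canister in the frame of tray between -0.05 and 0.05 m and contact force between the fingers and canister below 0.3 N), for 0.2 s.
2. the jar stands upright and released on the floor of the bento's smaller compartment, while the three still stand on the side tray (all of step 1 and x of jar in the frame of bento between 0.034 and 0.084 m and y of jar in the frame of bento between -0.04 and 0.04 m and z of jar in the frame of bento below 0.01 m and contact force between the fingers and jar below 0.3 N and angle between jar's own z axis and vertical below 0.12 rad and linear speed of jar below 0.03 m/s), for 0.2 s.
At the end, for the whole second after the job is handed in: The jar stands upright (within 0.12 rad) on the floor of the bento's smaller compartment; mill, cruet and canister each stand upright (0.12 rad) within 15 mm of where they stood at the start; all four released and at rest; timer, chopsticks and lid within 20 mm of where they were (x of jar in the frame of bento between 0.034 and 0.084 m and y of jar in the frame of bento between -0.04 and 0.04 m and z of jar in the frame of bento below 0.01 m and contact force between the fingers and jar below 0.3 N and angle between each of jar, mill, cruet, canister's own z axis and vertical below 0.12 rad and linear speed of each of jar, mill, cruet, canister below 0.03 m/s and distance of each of mill, cruet, canister from where it was at the start of the episode below 0.015 m and contact force between the fingers and mill below 0.3 N and contact force between the fingers and cruet below 0.3 N and contact force between the fingers and canister below 0.3 N and distance of each of timer, chopsticks, lid from where it was at the start of the episode below 0.02 m); the robot touches nothing.
It fails at once if the jar or one of the three condiments is tipped over (more than 0.6 rad) (angle between any of mill, cruet, canister, jar's own z axis and vertical above 0.6 rad).
It fails at once if the jar or one of the three condiments is dropped (faster than 0.6 m/s with no finger on it, a fall of some 2 cm) ((linear speed of mill above 0.6 m/s and contact force between the fingers and mill below 0.05 N) or (linear speed of cruet above 0.6 m/s and contact force between the fingers and cruet below 0.05 N) or (linear speed of canister above 0.6 m/s and contact force between the fingers and canister below 0.05 N) or (linear speed of jar above 0.6 m/s and contact force between the fingers and jar below 0.05 N)).
It fails at once if timer, chopsticks or lid is moved more than 20 mm or the timer is tipped (distance of any of timer, chopsticks, lid from where it was at the start of the episode above 0.02 m or angle between timer's own z axis and vertical above 0.5 rad).
It also fails if it takes over 134 s, if anything falls off the work surface, if the arm or the gripper's body presses on something with over 40 N, if the wrist force passes 120 N, or if a joint passes its speed limit or range.

### The arm

A 7-joint arm with a two-finger parallel gripper is mounted at the origin on the work surface. World frame = base frame: x ahead of the robot, y to its left, z up, the work surface at z = 0. Lengths are in m, angles in rad, forces in N, time in s.
With the tool pointing down it reaches from about 0.4 to 0.85 m from the base axis. Payload 10.4 kg.
Tool frame: the origin (TCP) lies at the very end of the fingers, on their centre line; the grasp point (between the pads) lies 19 mm behind it; z points along the fingers, y is the line along which they close (so a half turn about z gives the same grasp; the last joint's range is limited). The gripper opens to 87 mm and grips with 3 to 60 N. Pads are 19 mm wide; open, the fingers measure 117 mm over their backs; the gripper's body (75 mm by 190 mm) begins 51 mm behind the grasp point.
Start: joints at [-1.354, 0.332, -0.065, 1.46, 0.022, 1.35, -0.088], TCP at [0.148, 0.607, 0.192] pointing down, gripper open.
Joint ranges: [-2.6, 2.6], [-0.5, 2.12], [-1.47, 1.34], [0.16, 2.42], [-1.27, 4.41], [0.06, 2.06], [-2.6, 2.6]. Speed limits (rad/s): [2.22, 2.22, 2.79, 2.79, 3.14, 3.14, 3.14].

### API

Orientations are given as [roll, pitch, yaw] about the fixed x, y, z axes, in that order (R = Rz(yaw) Ry(pitch) Rx(roll)).
In Python, from bench import robot gives the robot as it stands.
- The arm moves only by the shell command python3 -m pendant 'ROWS' [OPENING] [FORCE]. ROWS is a JSON object of lists of equal length, an entry for each row: "travel": the shift along the world's x, y, z in units of 25 mm (1.0 is 25 mm), a list of three; "spin": the turn about the world's z in units of 8 degrees (1.0 is 8 degrees). A call has 1 to 8 rows; each row shifts and turns the commanded pose from where the row before left it; what a row does not reach is not made up. A row lasts 1/10 s, in which the tool goes at most 50 mm and 8.59 degrees, less where a joint would pass 70% of its speed; a pose out of reach is approached as far as the arm can. A call is refused whole if a number of a shift passes 1 or a number of a turn 1, either way. A call with a gripper value outside its range is refused whole. OPENING is the finger opening in mm, from 0 to 87, set as the call begins (- or left out, the last holds). The fingers move at their own pace and stop on an object; FORCE is the grip in N (left out, the last holds). Time passes only in rows, so rows that do not move let the fingers close. It gives the time, the measured TCP pose, the force, the opening and the grip force at its end, in the units of the state.
- robot.sense(): the state, without advancing time (a new reading comes with each control period).
- robot.camera(name): name is "side" or "top" or "wrist"; returns a dict with "color" (384x512x3 uint8, blue, green, red), "fx", "fy", "cx", "cy" (pixels), "rvec" (rotation vector, rad) and "tvec" (3), from world to camera coordinates, as OpenCV has them. Camera axes: x right, y down, z forward; pixel columns grow to the right and rows downward; lengths in m; the calibration is good to about 2 mm. A picture is of the moment at which its call begins. There is no depth.
- robot.close_job(): hands the job in; it is judged then, once.
The state is a dict: "t": time; "joint_positions": joint angles; "joint_vel": joint speeds; "effort": joint torques, N m; "eef_pos": TCP position; "tcp_rot": TCP orientation; "ft_force": force on the tool from outside, world axes, zero at the start; "torque": the same for the moment, N m; "grip_width": finger opening in m; "finger_force": force on a finger pad.
Only numpy, scipy, OpenCV 4.12 (cv2) and the standard library are available. Lean on these libraries where they do the work, as an engineer would, in place of code of your own. Each camera call takes 0.05 s, during which the arm holds its last target. There are 200 camera calls.

## Working session

There is one attempt and no reset: what is moved stays moved. The work goes in short steps, Python scripts to look and compute and a shell command to move; the robot and the scene stay as the last step left them, time stands still between calls to the robot, and variables do not carry over. Pictures are saved under pics/ and viewed, at most 14 in all, crops included, and the job is handed in when it is done.

```bash
mkdir -p pics; cat > h.py <<'E'
import cv2,numpy as np,json
from bench import robot
def snap(n,f):
    c=robot.camera(n); cv2.imwrite(f'pics/{f}.png',c['color'])
    json.dump({k:(np.array(v).tolist()) for k,v in c.items() if k!='color'},open(f'pics/{f}.json','w')); return c
def load(f): return json.load(open(f'pics/{f}.json'))
def ray(f,u,v):
    c=load(f);R=cv2.Rodrigues(np.array(c['rvec'],float))[0];t=np.array(c['tvec'],float).ravel()
    return -R.T@t, R.T@np.array([(u-c['cx'])/c['fx'],(v-c['cy'])/c['fy'],1])
def at(f,u,v,z):
    o,d=ray(f,u,v); return np.round(o+d*(z-o[2])/d[2],4)
def px(f,p):
    c=load(f);R=cv2.Rodrigues(np.array(c['rvec'],float))[0];t=np.array(c['tvec'],float).ravel()
    q=R@np.array(p)+t; return np.round([c['cx']+c['fx']*q[0]/q[2],c['cy']+c['fy']*q[1]/q[2]],1)
def crop(f,x0,y0,x1,y1,g):
    im=cv2.imread(f'pics/{f}.png')[y0:y1,x0:x1]
    s=min(800/(x1-x0),600/(y1-y0)); cv2.imwrite(f'pics/{g}.png',cv2.resize(im,None,fx=s,fy=s,interpolation=cv2.INTER_CUBIC)); print(g,'scale',s)
E
python3 - <<'E'
from h import *
a=snap('top','top0')['color'];b=snap('side','side0')['color']
cv2.imwrite('pics/both.png',cv2.resize(np.vstack([a,b]),None,fx=.78,fy=.78))
crop('top0',0,0,512,384,'top0b');crop('side0',0,0,512,384,'side0b')
for n in('top0','side0'):print(ray(n,256,192))
print(robot.sense())
E
```

```text
top0b scale 1.5625
side0b scale 1.5625
(array([ 0.42846676, -0.03460344,  0.96281128]), array([ 0.14562621,  0.00511194, -0.9895568 ]))
(array([0.50425798, 0.87385328, 0.56823078]), array([ 0.06880346, -0.85461357, -0.51474732]))
{'t': 0.1, 'joint_positions': array([-1.35362345,  0.33280642, -0.06470731,  1.46087988,  0.02162639,
        1.34988637, -0.08851187]), 'joint_vel': array([-4.99015409e-04, -9.36309309e-04,  1.11066729e-04, -2.01516005e-03,
       -8.11680854e-04, -6.44489575e-05, -1.39501089e-04]), 'effort': array([ 1.33861897e-03, -6.24546504e+01,  2.46195652e-02, -3.90722072e+01,
       -6.13284018e-02,  3.65542341e-02,  2.48199865e-05]), 'eef_pos': array([0.14834398, 0.60673729, 0.19152419]), 'tcp_rot': array([-3.14031161e+00,  8.17304167e-05,  2.90184036e+00]), 'ft_force': array([ 0.9826472 ,  0.78552693, -0.77145064]), 'torque': array([0.04999162, 0.02536883, 0.00616544]), 'finger_force': 0.0, 'grip_width': 0.08690794809404741}
```

View pics/top0b.png

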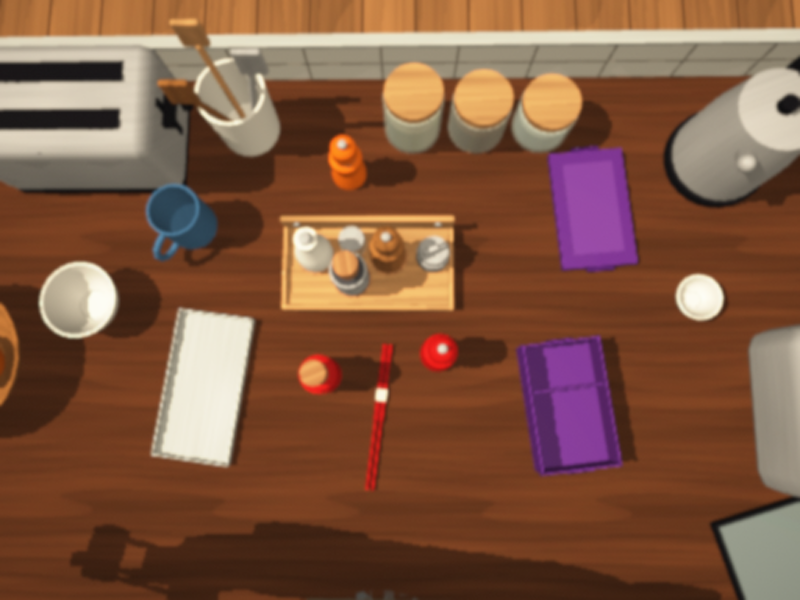

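View pics/side0b.png

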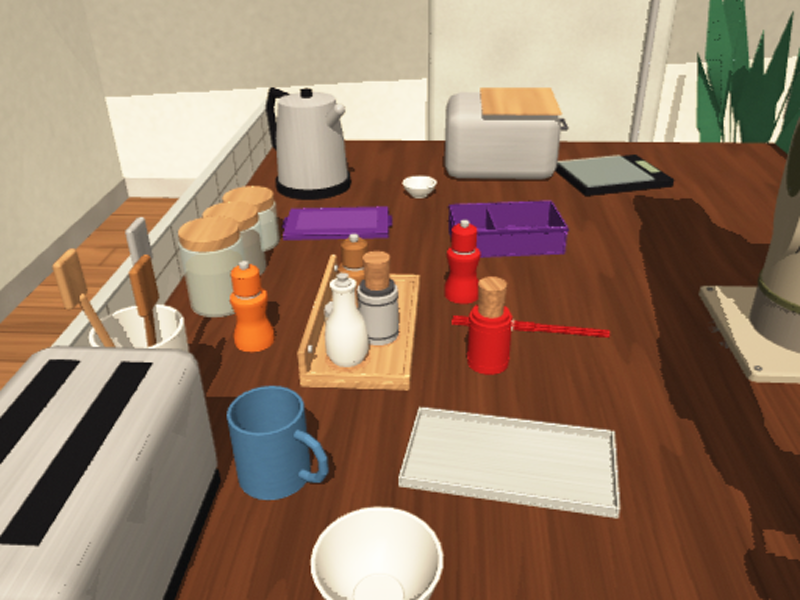

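The top view (800 px picture) shows these candidates:
- **Mill:** brown at (386,247) in the caddy, orange at (346,160), red at (440,350).
- **Canister:** steel with cork at (348,270) in the caddy, red at (320,375).
- **Cruet:** white at (311,250).
- **Jar:** (350,238), behind the canister. The round thing at (433,254) is the timer.

I choose the brown, steel and white ones, all in the caddy. The tray is at (203,387) and the bento at (570,405), with its smaller compartment at the top. I'll check this in a close crop.

```bash
python3 - <<'E'
from h import *
crop('top0',170,125,300,210,'c1')
im=cv2.imread('pics/top0.png');a=cv2.resize(im[190:305,90:170],None,fx=5,fy=5,interpolation=cv2.INTER_CUBIC);b=cv2.resize(im[205:310,325:405],None,fx=5,fy=5,interpolation=cv2.INTER_CUBIC)
b=cv2.copyMakeBorder(b,0,a.shape[0]-b.shape[0],0,0,cv2.BORDER_CONSTANT)
cv2.imwrite('pics/c2.png',np.hstack([a,b]))
E
```

```text
c1 scale 6.153846153846154
```

View pics/c1.png

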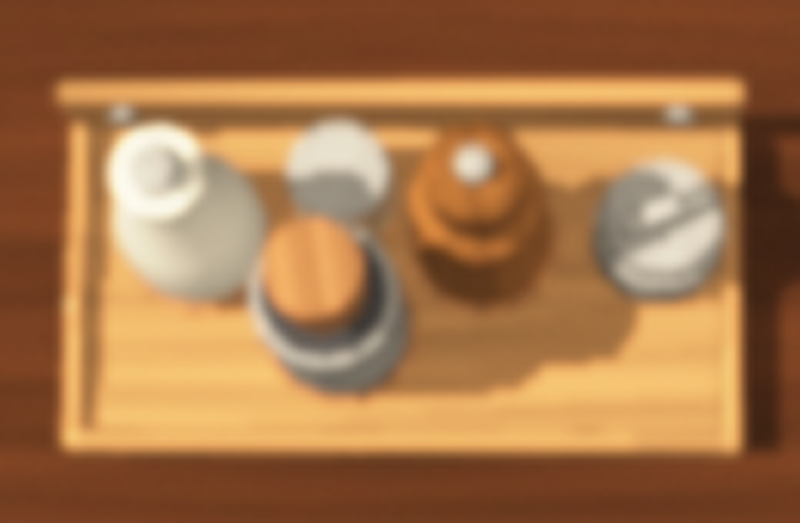

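View pics/c2.png

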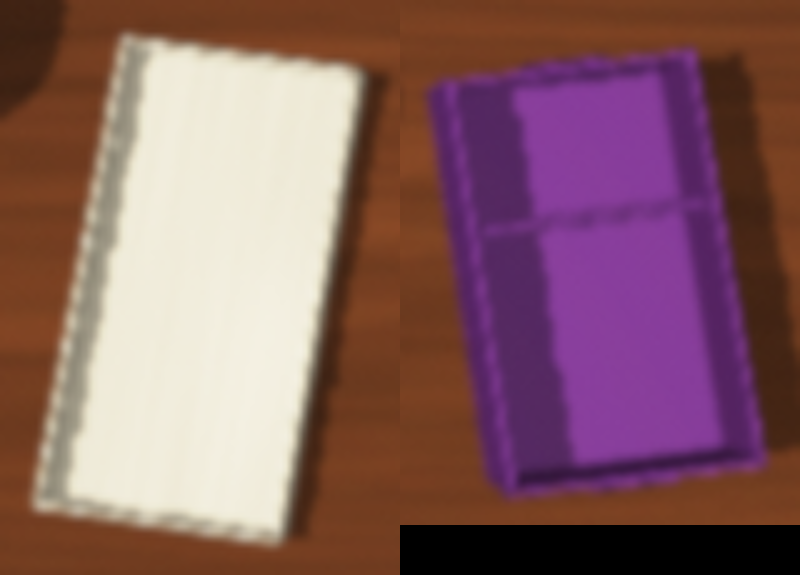

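The crop confirms the choice. Cruet stopper is at crop (160,168), cork at (315,270), mill nut at (474,162) and jar lid at (338,170). Next I compute positions and check them against the caddy geometry.

```bash
python3 - <<'E'
from h import *
def P(U,V,s,x0,y0,z): return at('top0',x0+(U+.5)/s-.5,y0+(V+.5)/s-.5,z)
c=lambda U,V,z:P(U,V,800/130,170,125,z)
fl,fr=c(62,450,.022),c(742,452,.022); bl,br=c(57,82,.056),c(745,80,.056)
print('caddy',fl,fr,bl,br, np.linalg.norm(fl-fr))
y=fl-fr;yaw=np.arctan2(-y[0],y[1]);print('yaw',yaw)
R=np.array([[np.cos(yaw),-np.sin(yaw)],[np.sin(yaw),np.cos(yaw)]])
O=((fl+fr)/2)[:2]+R@[.068,0]; O2=((bl+br)/2)[:2]-R@[.074,0]; print('O',O,O2)
O=(O+O2)/2
for n,p,m in [('jar',(.036,.025),c(338,170,.056)),('canister',(-.018,.025),c(315,270,.136)),('cruet',(.018,.083),c(160,168,.14)),('mill',(.018,-.033),c(474,162,.141))]: print(n,'pad',O+R@p,'meas',m)
for n,q,o,z in [('tray',[(122,36),(366,68),(284,543),(34,508)],(90,190),.014),('bento',[(30,85),(294,50),(367,465),(103,495)],(325,205),.052)]:
    w=np.array([P(*a,5,*o,z) for a in q]);print(n,w[:,:2].tolist(),'c',w.mean(0)); e=w[0]+w[1]-w[2]-w[3];print(np.arctan2(e[1],e[0]),np.linalg.norm(e)/2,np.linalg.norm(w[0]-w[1]))
    yw=np.arctan2(e[1],e[0]);print('small',w.mean(0)[:2]+.059*np.array([np.cos(yw),np.sin(yw)]))
im=cv2.imread('pics/top0.png')
print('redmill',at('top0',440/1.5625,350/1.5625,.12),'redcan',at('top0',313/1.5625,375/1.5625,.12),'mug',at('top0',175/1.5625,205/1.5625,.09),'orange',at('top0',343/1.5625,145/1.5625,.129),'spoonjar',at('top0',235/1.5625,100/1.5625,.13))
E
```

```text
caddy [0.5528 0.1577 0.022 ] [ 0.552 -0.113  0.022] [0.6943 0.1568 0.056 ] [ 0.694  -0.1131  0.056 ] 0.27070118211784744
yaw -0.0029552924676675436
O [0.6203997  0.02214904] [0.62015032 0.02206869]
jar pad [0.65634874 0.04700237] meas [0.6585 0.0457 0.056 ]
canister pad [0.60234897 0.04716195] meas [0.602  0.0463 0.136 ]
cruet pad [0.63852022 0.10505531] meas [0.6381 0.1015 0.14  ]
mill pad [ 0.63817741 -0.01094419] meas [ 0.6397 -0.0099  0.141 ]
tray [[0.5562, 0.3236], [0.5402, 0.2009], [0.3111, 0.2327], [0.3267, 0.3546]] c [0.43355 0.27795 0.014  ]
-0.13609204801137129 0.2314399490148579 0.12373879747274096
small [0.49200447 0.26994533]
bento [[0.4926, -0.2041], [0.5091, -0.3271], [0.3206, -0.3515], [0.3067, -0.2322]] c [ 0.40725  -0.278725  0.052   ]
0.13931598077125082 0.1890314854726588 0.12410177275123833
small [ 0.46567836 -0.27053192]
redmill [ 0.4824 -0.0857  0.12  ] redcan [0.4475 0.0902 0.12  ] mug [0.7012 0.3076 0.09  ] orange [0.7774 0.0521 0.129 ] spoonjar [0.8473 0.2115 0.13  ]
```

Measured heads agree with the cork pads within 4 mm, and sizes come out right (caddy 271 mm, tray 231 x 124 mm, bento 189 x 124 mm). The tray centre is (.434,.278), yaw -.136. The small compartment's centre is (.466,-.271), yaw +.139. I start with the canister.

```bash
python3 -m pendant '{"travel":[[0.4,-0.5,0.2],[0.8,-1,0.3],[0.8,-1,0.3],[0.8,-1,0.3],[0.8,-1,0.3],[0.8,-1,0],[0.8,-1,0],[0.8,-1,0]],"spin":[0.2,0.2,0.2,0.2,0.2,0.2,0.2,0.3]}' 70 30
python3 -m pendant '{"travel":[[0.8,-1,0],[0.8,-1,0],[0.8,-1,0],[0.8,-1,0],[0.8,-1,0],[0.8,-1,0],[0.8,-1,0],[0.8,-1,0]],"spin":[0,0,0,0,0,0,0,0]}'
python3 -m pendant '{"travel":[[0.8,-1,0],[0.8,-1,0],[0.8,-1,0],[0.8,-1,0],[0.8,-1,0],[0.8,-0.9,0],[0.9,-0.5,0],[0,0,0]],"spin":[0,0,0,0,0,0,0,0]}'
```

```text
t: 0.9
eef_pos: [0.299, 0.4184, 0.2271]
tcp_rot: [-3.141, -0.0, 3.14]
ft_force: [0.9, 1.3, -0.1]
grip_width: 0.0704
finger_force: 0.0
t: 1.7
eef_pos: [0.4589, 0.2184, 0.2271]
tcp_rot: [-3.141, -0.0, 3.139]
ft_force: [0.3, 0.6, -0.1]
grip_width: 0.0704
finger_force: 0.0
t: 2.5
eef_pos: [0.6023, 0.0568, 0.2264]
tcp_rot: [-3.14, -0.001, 3.135]
ft_force: [-0.8, 0.6, -0.5]
grip_width: 0.0698
finger_force: 0.0
```

```bash
python3 -m pendant '{"travel":[[0,-0.41,-0.4],[0,0,-0.9],[0,0,-1],[0,0,-1],[0,0,-1],[0,0,-0.6],[0,0,-0.24],[0,0,0]],"spin":[0,0,0,0,0,0,0,0]}' 60
python3 -m pendant '{"travel":[[0,0,0],[0,0,0],[0,0,0],[0,0,0],[0,0,0],[0,0,0]],"spin":[0,0,0,0,0,0]}' 25 30
python3 -m pendant '{"travel":[[0,0,0.2],[0,0,0.5],[0,0,0.3]],"spin":[0,0,0]}'
```

```text
t: 3.3
eef_pos: [0.6005, 0.0495, 0.0984]
tcp_rot: [-3.142, -0.001, 3.139]
ft_force: [-0.2, 1.3, -0.5]
grip_width: 0.06
finger_force: 0.0
t: 3.9
eef_pos: [0.6013, 0.0491, 0.0993]
tcp_rot: [3.142, 0.001, 3.139]
ft_force: [0.6, -1.2, 4.2]
grip_width: 0.0345
finger_force: 30.0
t: 4.2
eef_pos: [0.6011, 0.0496, 0.1249]
tcp_rot: [3.141, 0.0, 3.139]
ft_force: [-0.4, 0.6, -3.3]
grip_width: 0.0344
finger_force: 30.0
```

```bash
python3 -m pendant '{"travel":[[0,0,0.5],[0,0,1],[0,0,1],[0,0,1],[0,0,1],[0,0,0.6],[0,0,0.3],[-0.3,0.3,0]],"spin":[0,0,0,0,0,0,0,0]}'
python3 -m pendant '{"travel":[[-0.6,0.6,0],[-1,1,0],[-1,1,0],[-1,1,0],[-1,1,0],[-1,1,0],[-1,1,0],[-1,1,0]],"spin":[0,0,0,0,0,0,0,0]}'
python3 -m pendant '{"travel":[[-0.9,0.9,0],[-0.5,0.5,0],[-0.2,0.2,0],[0,0,0],[0,0,0]],"spin":[0,0,0,0,0]}'
```

```text
t: 5.0
eef_pos: [0.5939, 0.0559, 0.2592]
tcp_rot: [-3.141, 0.001, 3.137]
ft_force: [-0.1, -0.0, -3.3]
grip_width: 0.035
finger_force: 30.0
t: 5.8
eef_pos: [0.4011, 0.2477, 0.2575]
tcp_rot: [-3.14, -0.001, 3.14]
ft_force: [1.1, 1.7, -2.3]
grip_width: 0.0349
finger_force: 30.0
t: 6.3
eef_pos: [0.364, 0.2859, 0.2583]
tcp_rot: [-3.141, -0.0, 3.138]
ft_force: [0.9, -0.3, -1.8]
grip_width: 0.035
finger_force: 30.0
```

```bash
python3 -m pendant '{"travel":[[0,0,-0.5],[0,0,-1],[0,0,-1],[0,0,-1],[0,0,-1],[0,0,-1],[0,0,-0.6],[0,0,-0.3]],"spin":[0,0,0,0,0,0,0,0]}'
python3 -m pendant '{"travel":[[0,0,-0.15],[0,0,0],[0,0,0]],"spin":[0,0,0]}'
```

```text
t: 7.1
eef_pos: [0.363, 0.2852, 0.0965]
tcp_rot: [-3.139, -0.002, 3.138]
ft_force: [-0.0, -0.9, -2.1]
grip_width: 0.0351
finger_force: 30.0
t: 7.4
eef_pos: [0.3639, 0.2871, 0.0957]
tcp_rot: [3.141, 0.001, 3.139]
ft_force: [-0.1, 0.2, -2.5]
grip_width: 0.0347
finger_force: 30.0
```

```bash
for i in 1; do python3 -m pendant '{"travel":[[0,0,-0.1],[0,0,0],[0,0,0]],"spin":[0,0,0]}'; python3 -m pendant '{"travel":[[0,0,-0.05],[0,0,0],[0,0,0]],"spin":[0,0,0]}';python3 -m pendant '{"travel":[[0,0,-0.05],[0,0,0],[0,0,0]],"spin":[0,0,0]}'; done
```

```text
t: 7.7
eef_pos: [0.3635, 0.287, 0.0927]
tcp_rot: [3.141, 0.0, 3.139]
ft_force: [-0.1, 0.3, -2.6]
grip_width: 0.0347
finger_force: 30.0
t: 8.0
eef_pos: [0.3634, 0.2869, 0.0913]
tcp_rot: [3.142, -0.0, 3.139]
ft_force: [-0.5, 0.7, -2.3]
grip_width: 0.035
finger_force: 30.0
t: 8.3
eef_pos: [0.3636, 0.287, 0.0902]
tcp_rot: [3.141, 0.0, 3.139]
ft_force: [-0.7, -1.1, 1.1]
grip_width: 0.035
finger_force: 30.0
```

```bash
python3 -m pendant '{"travel":[[0,0,0],[0,0,0],[0,0,0],[0,0,0.2],[0,0,0.6],[0,0,1],[0,0,1],[0,0,1]],"spin":[0,0,0,0,0,0,0,0]}' 60
python3 -m pendant '{"travel":[[0.4,-0.3,0.8],[1,-0.7,0.4],[1,-0.7,0],[1,-0.7,0],[1,-0.7,0],[1,-0.7,0],[1,-0.7,0],[1,-0.7,0]],"spin":[0,0,0,0,0,0,0,0]}'
python3 -m pendant '{"travel":[[1,-0.7,0],[1,-0.7,0],[1,-0.6,0],[0.6,-0.2,0],[0,0,0],[0,0,0]],"spin":[0,0,0,0,0,0]}'
```

```text
t: 9.1
eef_pos: [0.3634, 0.2869, 0.1864]
tcp_rot: [3.141, 0.0, 3.139]
ft_force: [-0.1, 0.1, -0.5]
grip_width: 0.06
finger_force: 0.0
t: 9.9
eef_pos: [0.5494, 0.1562, 0.2154]
tcp_rot: [3.141, 0.0, 3.139]
ft_force: [-0.4, 0.5, -0.3]
grip_width: 0.0605
finger_force: 0.0
t: 10.5
eef_pos: [0.638, 0.1022, 0.2149]
tcp_rot: [3.141, -0.001, 3.139]
ft_force: [-1.0, 0.0, 0.3]
grip_width: 0.06
finger_force: 0.0
```

```bash
python3 -m pendant '{"travel":[[0,0,-0.5],[0,0,-1],[0,0,-1],[0,0,-1],[0,0,-0.9],[0,0,-0.5],[0,0,-0.16],[0,0,0]],"spin":[0,0,0,0,0,0,0,0]}' 60
python3 -m pendant '{"travel":[[0,0,0],[0,0,0],[0,0,0],[0,0,0],[0,0,0],[0,0,0]],"spin":[0,0,0,0,0,0]}' 20 30
python3 -m pendant '{"travel":[[0,0,0.2],[0,0,0.5],[0,0,0.3]],"spin":[0,0,0]}'
```

```text
t: 11.3
eef_pos: [0.6382, 0.1022, 0.0886]
tcp_rot: [3.141, -0.0, 3.14]
ft_force: [0.1, -0.6, 0.9]
grip_width: 0.0601
finger_force: 0.0
t: 11.9
eef_pos: [0.6387, 0.1022, 0.0889]
tcp_rot: [3.141, 0.001, 3.139]
ft_force: [0.2, 1.3, 3.4]
grip_width: 0.0307
finger_force: 30.0
t: 12.2
eef_pos: [0.6386, 0.1017, 0.1147]
tcp_rot: [-3.142, 0.0, 3.139]
ft_force: [0.5, 0.8, -3.4]
grip_width: 0.0309
finger_force: 30.0
```

```bash
python3 -m pendant '{"travel":[[0,0,0.5],[0,0,1],[0,0,1],[0,0,1],[0,0,1],[0,0,0.6],[0,0,0.3],[-0.4,0.35,0]],"spin":[0,0,0,0,0,0,0,0]}'
python3 -m pendant '{"travel":[[-0.8,0.7,0],[-1,0.85,0],[-1,0.85,0],[-1,0.85,0],[-1,0.85,0],[-1,0.85,0],[-1,0.85,0],[-0.6,0.5,0]],"spin":[0,0,0,0,0,0,0,0]}'
python3 -m pendant '{"travel":[[-0.4,0.4,0],[0,0,0],[0,0,-0.5],[0,0,-1],[0,0,-1],[0,0,-1],[0,0,-1],[0,0,-1]],"spin":[0,0,0,0,0,0,0,0]}'
python3 -m pendant '{"travel":[[0,0,-0.6],[0,0,-0.4],[0,0,-0.1],[0,0,0],[0,0,0]],"spin":[0,0,0,0,0]}'
```

```text
t: 13.0
eef_pos: [0.6291, 0.1092, 0.249]
tcp_rot: [-3.141, 0.001, 3.137]
ft_force: [0.8, -0.0, -2.8]
grip_width: 0.0311
finger_force: 30.0
t: 13.8
eef_pos: [0.4398, 0.2703, 0.2472]
tcp_rot: [-3.141, -0.002, -3.14]
ft_force: [0.3, 0.3, -3.2]
grip_width: 0.0313
finger_force: 30.0
t: 14.6
eef_pos: [0.4341, 0.2763, 0.1089]
tcp_rot: [-3.14, -0.0, 3.137]
ft_force: [0.1, 0.8, -2.5]
grip_width: 0.0312
finger_force: 30.0
t: 15.1
eef_pos: [0.434, 0.2783, 0.0842]
tcp_rot: [3.141, 0.001, 3.139]
ft_force: [0.3, -0.4, -2.8]
grip_width: 0.0309
finger_force: 30.0
```

```bash
python3 -m pendant '{"travel":[[0,0,-0.1],[0,0,0],[0,0,0]],"spin":[0,0,0]}'; python3 -m pendant '{"travel":[[0,0,-0.05],[0,0,0],[0,0,0]],"spin":[0,0,0]}';python3 -m pendant '{"travel":[[0,0,-0.04],[0,0,0],[0,0,0]],"spin":[0,0,0]}'
```

```text
t: 15.4
eef_pos: [0.4335, 0.2782, 0.0812]
tcp_rot: [3.141, 0.0, 3.139]
ft_force: [0.2, -0.3, -3.4]
grip_width: 0.0313
finger_force: 30.0
t: 15.7
eef_pos: [0.4335, 0.2783, 0.0799]
tcp_rot: [3.141, 0.0, 3.139]
ft_force: [0.0, 1.4, -1.9]
grip_width: 0.0312
finger_force: 30.0
t: 16.0
eef_pos: [0.4341, 0.2788, 0.0797]
tcp_rot: [3.14, 0.001, 3.139]
ft_force: [-0.6, 0.3, 5.1]
grip_width: 0.0311
finger_force: 30.0
```

```bash
python3 -m pendant '{"travel":[[0,0,0],[0,0,0],[0,0,0],[0,0,0.2],[0,0,0.6],[0,0,1],[0,0,1],[0,0,1]],"spin":[0,0,0,0,0,0,0,0]}' 60
python3 -m pendant '{"travel":[[0.3,-0.4,1],[0.7,-1,0.5],[0.7,-1,0],[0.7,-1,0],[0.7,-1,0],[0.7,-1,0],[0.7,-1,0],[0.7,-1,0]],"spin":[0,0,0,0,0,0,0,0]}'
python3 -m pendant '{"travel":[[0.7,-1,0],[0.7,-1,0],[0.7,-1,0],[0.6,-0.8,0],[0.3,-0.4,0],[0,0,0],[0,0,0]],"spin":[0,0,0,0,0,0,0]}'
python3 -c "from h import *;snap('wrist','w1')"
```

```text
t: 16.8
eef_pos: [0.4333, 0.2779, 0.175]
tcp_rot: [-3.141, -0.0, 3.139]
ft_force: [0.4, -0.5, -0.6]
grip_width: 0.06
finger_force: 0.0
t: 17.6
eef_pos: [0.5639, 0.0921, 0.2116]
tcp_rot: [3.141, 0.0, 3.139]
ft_force: [0.4, 0.3, 0.4]
grip_width: 0.0601
finger_force: 0.0
t: 18.3
eef_pos: [0.638, -0.0108, 0.2112]
tcp_rot: [3.141, -0.001, 3.14]
ft_force: [-0.4, -0.5, -0.2]
grip_width: 0.0602
finger_force: 0.0
```

View pics/w1.png

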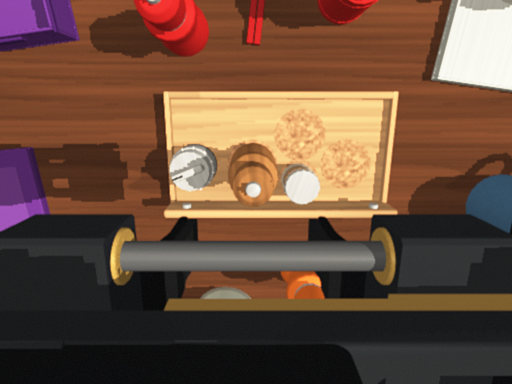

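The wrist view shows the mill nut at (253,190), the jar lid at (302,185), and empty pads at (300,133) and (345,163). I compute from it and grip the mill.

```bash
python3 -c "
from h import *
print(at('w1',253,190,.141),at('w1',302,184,.056),at('w1',300,133,.012),at('w1',345,163,.012))"
python3 -m pendant '{"travel":[[0,0,-0.5],[0,0,-1],[0,0,-1],[0,0,-1],[0,0,-0.7],[0,0,-0.4],[0,0,-0.16],[0,0,0]],"spin":[0,0,0,0,0,0,0,0]}' 60
python3 -m pendant '{"travel":[[0,0,0],[0,0,0],[0,0,0],[0,0,0],[0,0,0],[0,0,0]],"spin":[0,0,0,0,0,0]}' 25 30
python3 -m pendant '{"travel":[[0,0,0.2],[0,0,0.5],[0,0,0.3]],"spin":[0,0,0]}'
```

```text
[ 0.6385 -0.01    0.141 ] [0.6536 0.0452 0.056 ] [0.6004 0.0475 0.012 ] [0.6373 0.1047 0.012 ]
t: 19.15
eef_pos: [0.6383, -0.0115, 0.0922]
tcp_rot: [3.141, -0.0, 3.14]
ft_force: [0.6, 0.1, 0.0]
grip_width: 0.0599
finger_force: 0.0
t: 19.75
eef_pos: [0.6387, -0.0116, 0.0927]
tcp_rot: [3.141, 0.001, 3.139]
ft_force: [0.7, 1.5, 1.9]
grip_width: 0.0353
finger_force: 30.0
t: 20.05
eef_pos: [0.6386, -0.0121, 0.1185]
tcp_rot: [-3.141, 0.0, 3.139]
ft_force: [0.6, 0.4, -2.6]
grip_width: 0.0351
finger_force: 30.0
```

```bash
python3 -m pendant '{"travel":[[0,0,0.5],[0,0,1],[0,0,1],[0,0,1],[0,0,1],[0,0,0.6],[0,0,0.3],[-0.2,0.4,0]],"spin":[0,0,0,0,0,0,0,0]}'
python3 -m pendant '{"travel":[[-0.4,0.8,0],[-0.5,1,0],[-0.5,1,0],[-0.5,1,0],[-0.5,1,0],[-0.5,1,0],[-0.5,1,0],[-0.5,1,0]],"spin":[0,0,0,0,0,0,0,0]}'
python3 -m pendant '{"travel":[[-0.5,1,0],[-0.5,1,0],[-0.2,0.7,0],[-0.1,0.3,0],[0,0,0],[0,0,-0.5],[0,0,-1],[0,0,-1]],"spin":[0,0,0,0,0,0,0,0]}'
python3 -m pendant '{"travel":[[0,0,-1],[0,0,-1],[0,0,-1],[0,0,-0.6],[0,0,-0.4],[0,0,-0.1],[0,0,0],[0,0,0]],"spin":[0,0,0,0,0,0,0,0]}'
```

```text
t: 20.85
eef_pos: [0.6337, -0.0034, 0.2528]
tcp_rot: [-3.141, 0.001, 3.137]
ft_force: [-1.0, -0.9, -3.9]
grip_width: 0.0352
finger_force: 30.0
t: 21.65
eef_pos: [0.5341, 0.1947, 0.2508]
tcp_rot: [-3.141, -0.002, 3.14]
ft_force: [0.7, -0.2, -2.7]
grip_width: 0.035
finger_force: 30.0
t: 22.45
eef_pos: [0.504, 0.2664, 0.1883]
tcp_rot: [-3.141, 0.0, 3.137]
ft_force: [-0.3, 0.4, -3.9]
grip_width: 0.0352
finger_force: 30.0
t: 23.25
eef_pos: [0.5041, 0.2684, 0.0883]
tcp_rot: [3.141, 0.001, 3.139]
ft_force: [-0.6, -0.5, -2.7]
grip_width: 0.0351
finger_force: 30.0
```

```bash
python3 -m pendant '{"travel":[[0,0,-0.12],[0,0,0],[0,0,0]],"spin":[0,0,0]}'; python3 -m pendant '{"travel":[[0,0,-0.05],[0,0,0],[0,0,0]],"spin":[0,0,0]}';python3 -m pendant '{"travel":[[0,0,-0.04],[0,0,0],[0,0,0]],"spin":[0,0,0]}'
```

```text
t: 23.55
eef_pos: [0.5035, 0.2682, 0.0844]
tcp_rot: [3.141, 0.0, 3.139]
ft_force: [0.8, 0.2, -2.8]
grip_width: 0.0352
finger_force: 30.0
t: 23.85
eef_pos: [0.5039, 0.2685, 0.0836]
tcp_rot: [3.141, 0.001, 3.139]
ft_force: [0.6, 1.3, 2.4]
grip_width: 0.035
finger_force: 30.0
t: 24.15
eef_pos: [0.5042, 0.2689, 0.0834]
tcp_rot: [3.14, 0.002, 3.139]
ft_force: [-2.4, 0.7, 9.3]
grip_width: 0.0352
finger_force: 30.0
```

```bash
python3 -m pendant '{"travel":[[0,0,0.04],[0,0,0],[0,0,0],[0,0,0.2],[0,0,0.6],[0,0,1],[0,0,1],[0,0,1]],"spin":[0,0,0,0,0,0,0,0]}' 60
python3 -m pendant '{"travel":[[0.3,-0.4,0.6],[0.7,-1,0],[0.7,-1,0],[0.7,-1,0],[0.7,-1,0],[0.7,-1,0],[0.7,-1,0],[0.7,-1,0]],"spin":[0,0,0,0,0,0,0,0]}'
python3 -m pendant '{"travel":[[0.6,-1,0],[0.3,-0.5,0],[0,0,0],[0,0,0]],"spin":[0,0,0,0]}'
python3 -c "
from h import *
a=snap('side','s1')['color'];b=snap('wrist','w2')['color']
cv2.imwrite('pics/p3.png',np.hstack([cv2.resize(a,(400,300)),cv2.resize(b,(400,300))]))"
```

```text
t: 24.95
eef_pos: [0.5036, 0.2681, 0.1803]
tcp_rot: [3.141, 0.001, 3.139]
ft_force: [0.7, 1.0, 0.2]
grip_width: 0.0599
finger_force: 0.0
t: 25.75
eef_pos: [0.6342, 0.0821, 0.1944]
tcp_rot: [3.141, 0.001, 3.139]
ft_force: [0.1, 0.0, -0.0]
grip_width: 0.0599
finger_force: 0.0
t: 26.15
eef_pos: [0.6556, 0.047, 0.1933]
tcp_rot: [3.141, -0.0, 3.14]
ft_force: [0.2, -0.3, 0.1]
grip_width: 0.0599
finger_force: 0.0
```

View pics/p3.png

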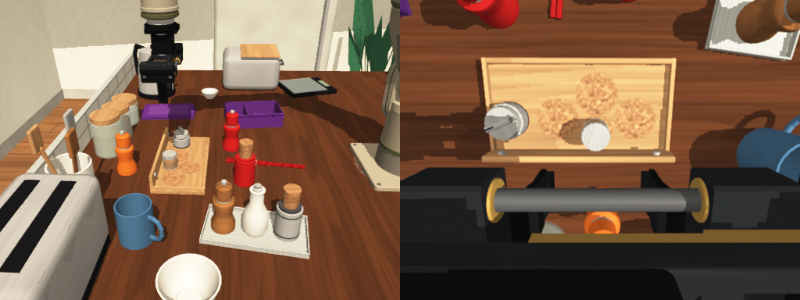

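The three condiments stand upright on the tray. The jar lid is at half-picture (196,135), below the tool. I go down on it.

```bash
python3 -c "
from h import *
print(at('w2',251,171,.056))"
python3 -m pendant '{"travel":[[0,0,-0.5],[0,0,-1],[0,0,-1],[0,0,-1],[0,0,-1],[0,0,-1],[0,0,-0.7],[0,0,-0.4]],"spin":[0,0,0,0,0,0,0,0]}' 60
python3 -m pendant '{"travel":[[0,0,-0.3],[0,0,-0.1],[0,0,0],[0,0,0]],"spin":[0,0,0,0]}'
```

```text
[0.6526 0.0466 0.056 ]
t: 27.05
eef_pos: [0.6543, 0.0466, 0.0255]
tcp_rot: [-3.142, -0.003, 3.14]
ft_force: [0.5, 0.5, -0.0]
grip_width: 0.0597
finger_force: 0.0
t: 27.45
eef_pos: [0.6565, 0.0457, 0.0189]
tcp_rot: [3.141, 0.001, 3.139]
ft_force: [-0.3, -0.4, -0.4]
grip_width: 0.06
finger_force: 0.0
```

```bash
python3 -m pendant '{"travel":[[0,0,0],[0,0,0],[0,0,0],[0,0,0],[0,0,0],[0,0,0]],"spin":[0,0,0,0,0,0]}' 30 25
python3 -m pendant '{"travel":[[0,0,0.2],[0,0,0.5],[0,0,0.3]],"spin":[0,0,0]}'
```

```text
t: 28.05
eef_pos: [0.656, 0.0457, 0.0182]
tcp_rot: [3.141, 0.0, 3.139]
ft_force: [-0.6, -0.6, 2.0]
grip_width: 0.0377
finger_force: 25.0
t: 28.35
eef_pos: [0.6564, 0.0456, 0.0446]
tcp_rot: [3.141, 0.001, 3.139]
ft_force: [0.4, -0.1, -1.1]
grip_width: 0.0382
finger_force: 25.0
```

```bash
python3 -m pendant '{"travel":[[0,0,0.5],[0,0,1],[0,0,1],[0,0,1],[0,0,1],[0,0,0.8],[0,0,0.6],[-0.2,-0.4,0.3]],"spin":[0,0,0,0,0,0,0,0]}'
python3 -m pendant '{"travel":[[-0.4,-0.7,0],[-0.6,-1,0],[-0.6,-1,0],[-0.6,-1,0],[-0.6,-1,0],[-0.6,-1,0],[-0.6,-1,0],[-0.6,-1,0]],"spin":[0,0.2,0.2,0.2,0.2,0.2,0,0]}'
python3 -m pendant '{"travel":[[-0.6,-1,0],[-0.6,-1,0],[-0.6,-1,0],[-0.6,-0.9,0],[-0.3,-0.6,0],[-0.1,-0.1,0],[0,0,0],[0,0,0]],"spin":[0,0,0,0,0,0,0,0]}'
python3 -c "
from h import *
a=snap('top','t2')['color'];b=snap('wrist','w3')['color']
cv2.imwrite('pics/p4.png',np.hstack([cv2.resize(a[150:330,250:490],(400,300)),cv2.resize(b,(400,300))]))"
```

```text
t: 29.15
eef_pos: [0.6515, 0.037, 0.1997]
tcp_rot: [3.141, 0.002, 3.142]
ft_force: [0.5, -0.6, -1.0]
grip_width: 0.0378
finger_force: 25.0
t: 29.95
eef_pos: [0.5342, -0.1585, 0.1976]
tcp_rot: [3.141, -0.001, -3.005]
ft_force: [0.7, -0.8, -1.6]
grip_width: 0.0382
finger_force: 25.0
t: 30.75
eef_pos: [0.4663, -0.2708, 0.1978]
tcp_rot: [3.141, -0.0, -3.003]
ft_force: [0.7, 0.2, -0.9]
grip_width: 0.0376
finger_force: 25.0
```

View pics/p4.png

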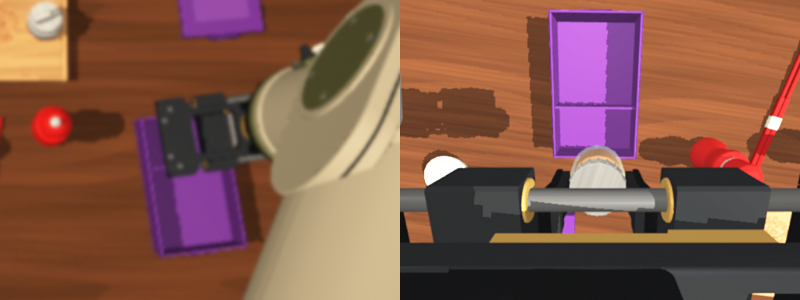

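The wrist view shows the jar held over the bento's far end. The bento is aligned with the picture, and its end-wall rim corners are at half-picture (153,157) and (238,157). I check the compartment centre from these.

```bash
python3 -c "
from h import *
q=[at('w3',u*1.28,v*1.28,.052) for u,v in [(151,158),(239,158),(242,12),(149,10)]]
d=at('w3',153*1.28,107*1.28,.042),at('w3',238*1.28,107*1.28,.042)
print(*q,*d);w=np.array(q);e=w[0]+w[1]-w[2]-w[3];e/=np.linalg.norm(e);print(w.mean(0),w.mean(0)+.059*e)"
```

```text
[ 0.5091 -0.3305  0.052 ] [ 0.4919 -0.207   0.052 ] [ 0.3068 -0.2369  0.052 ] [ 0.3205 -0.3505  0.052 ] [ 0.4385 -0.3361  0.042 ] [ 0.4223 -0.2194  0.042 ]
[ 0.407075 -0.281225  0.052   ] [ 0.46555594 -0.27341607  0.052     ]
```

```bash
python3 -m pendant '{"travel":[[0,-0.06,-0.5],[0,0,-1],[0,0,-1],[0,0,-1],[0,0,-1],[0,0,-1],[0,0,-0.8],[0,0,-0.5]],"spin":[0,0,0,0,0,0,0,0]}'
python3 -m pendant '{"travel":[[0,0,-0.4],[0,0,-0.1],[0,0,0],[0,0,0]],"spin":[0,0,0,0]}'
python3 -m pendant '{"travel":[[0,0,-0.1],[0,0,0],[0,0,0]],"spin":[0,0,0]}'
```

```text
t: 31.65
eef_pos: [0.4649, -0.2726, 0.0257]
tcp_rot: [3.141, -0.002, -3.004]
ft_force: [-0.1, -0.4, -1.5]
grip_width: 0.0377
finger_force: 25.0
t: 32.05
eef_pos: [0.4665, -0.2736, 0.0162]
tcp_rot: [-3.141, 0.001, -3.004]
ft_force: [-0.7, -0.4, -0.4]
grip_width: 0.0379
finger_force: 25.0
t: 32.35
eef_pos: [0.4661, -0.2734, 0.0132]
tcp_rot: [-3.142, 0.0, -3.004]
ft_force: [1.2, 0.4, -1.3]
grip_width: 0.0381
finger_force: 25.0
```

```bash
python3 -m pendant '{"travel":[[0,0,-0.08],[0,0,0],[0,0,0]],"spin":[0,0,0]}';python3 -m pendant '{"travel":[[0,0,-0.05],[0,0,0],[0,0,0]],"spin":[0,0,0]}';python3 -m pendant '{"travel":[[0,0,-0.03],[0,0,0],[0,0,0]],"spin":[0,0,0]}'
```

```text
t: 32.65
eef_pos: [0.4659, -0.2734, 0.011]
tcp_rot: [3.141, -0.0, -3.004]
ft_force: [-0.2, -0.3, -0.6]
grip_width: 0.0378
finger_force: 25.0
t: 32.95
eef_pos: [0.4659, -0.2733, 0.0097]
tcp_rot: [3.141, -0.0, -3.004]
ft_force: [0.3, -0.2, -1.2]
grip_width: 0.0379
finger_force: 25.0
t: 33.25
eef_pos: [0.466, -0.2734, 0.0091]
tcp_rot: [3.142, 0.0, -3.004]
ft_force: [0.5, 0.4, 2.1]
grip_width: 0.0375
finger_force: 25.0
```

```bash
python3 -m pendant '{"travel":[[0,0,0],[0,0,0],[0,0,0],[0,0,0],[0,0,0.2],[0,0,0.5],[0,0,1],[0,0,1]],"spin":[0,0,0,0,0,0,0,0]}' 58
python3 -m pendant '{"travel":[[0,0,1],[0,0,1],[0,0,1],[0,0,1],[0,0,0.8],[0,0,0.4],[0,0,0],[0,0,0]],"spin":[0,0,0,0,0,0,0,0]}'
python3 -c "
from h import *
snap('wrist','w4')"
```

```text
t: 34.05
eef_pos: [0.4657, -0.2736, 0.0781]
tcp_rot: [-3.141, -0.0, -3.005]
ft_force: [0.1, -0.7, 0.6]
grip_width: 0.0581
finger_force: 0.0
t: 34.85
eef_pos: [0.4657, -0.2732, 0.206]
tcp_rot: [3.141, -0.0, -3.004]
ft_force: [-0.3, -0.0, -0.8]
grip_width: 0.0578
finger_force: 0.0
```

View pics/w4.png

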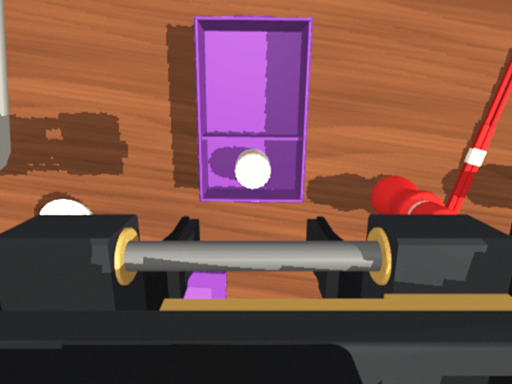

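The jar stands upright in the middle of the smaller compartment (252,169). Now the mill goes back.

```bash
python3 -m pendant '{"travel":[[0,0.4,0.2],[0.1,1,0],[0.1,1,0],[0.1,1,0],[0.1,1,0],[0.1,1,0],[0.1,1,0],[0.1,1,0]],"spin":[0,-0.2,-0.2,-0.2,-0.2,-0.2,0,0]}' 60
python3 -m pendant '{"travel":[[0.1,1,0],[0.1,1,0],[0.1,1,0],[0.1,1,0],[0.1,1,0],[0.1,1,0],[0.1,1,0],[0.1,1,0]],"spin":[0,0,0,0,0,0,0,0]}'
python3 -m pendant '{"travel":[[0,1,0],[0,1,0],[0,1,0],[0,1,0],[0,1,0],[0,0.9,0],[0,0.4,0],[0,0,0]],"spin":[0,0,0,0,0,0,0,0]}'
```

```text
t: 35.7
eef_pos: [0.483, -0.0866, 0.2113]
tcp_rot: [-3.142, -0.001, 3.14]
ft_force: [0.6, 0.4, 0.9]
grip_width: 0.0598
finger_force: 0.0
t: 36.5
eef_pos: [0.5028, 0.1132, 0.2112]
tcp_rot: [-3.141, -0.001, 3.14]
ft_force: [0.3, 0.2, -0.4]
grip_width: 0.0599
finger_force: 0.0
t: 37.3
eef_pos: [0.5025, 0.2705, 0.211]
tcp_rot: [-3.141, -0.001, 3.142]
ft_force: [-0.7, -1.0, -0.6]
grip_width: 0.06
finger_force: 0.0
```

```bash
python3 -m pendant '{"travel":[[0.05,-0.05,-0.5],[0,0,-1],[0,0,-1],[0,0,-1],[0,0,-0.9],[0,0,-0.5],[0,0,-0.15],[0,0,0]],"spin":[0,0,0,0,0,0,0,0]}'
python3 -m pendant '{"travel":[[0,0,0],[0,0,0],[0,0,0],[0,0,0],[0,0,0],[0,0,0]],"spin":[0,0,0,0,0,0]}' 25 30
python3 -m pendant '{"travel":[[0,0,0.2],[0,0,0.5],[0,0,0.8],[0,0,1],[0,0,1],[0,0,1],[0,0,1],[0,0,1]],"spin":[0,0,0,0,0,0,0,0]}'
```

```text
t: 38.1
eef_pos: [0.5048, 0.2672, 0.0853]
tcp_rot: [-3.141, -0.0, 3.138]
ft_force: [0.1, 0.2, 0.7]
grip_width: 0.0599
finger_force: 0.0
t: 38.7
eef_pos: [0.5049, 0.2683, 0.0857]
tcp_rot: [3.141, 0.001, 3.139]
ft_force: [0.3, 0.6, 2.4]
grip_width: 0.0343
finger_force: 30.0
t: 39.5
eef_pos: [0.5044, 0.2675, 0.2495]
tcp_rot: [-3.141, -0.0, 3.139]
ft_force: [-0.8, -0.3, -2.7]
grip_width: 0.0339
finger_force: 30.0
```

```bash
python3 -m pendant '{"travel":[[0.2,-0.4,0.2],[0.5,-1,0],[0.5,-1,0],[0.5,-1,0],[0.5,-1,0],[0.5,-1,0],[0.5,-1,0],[0.5,-1,0]],"spin":[0,0,0,0,0,0,0,0]}'
python3 -m pendant '{"travel":[[0.5,-1,0],[0.5,-1,0],[0.4,-1,0],[0.2,-0.5,0],[0.1,-0.26,0],[0,0,0],[0,0,0]],"spin":[0,0,0,0,0,0,0]}'
python3 -m pendant '{"travel":[[0,0,-0.5],[0,0,-1],[0,0,-1],[0,0,-1],[0,0,-1],[0,0,-0.8],[0,0,-0.4],[0,0,0]],"spin":[0,0,0,0,0,0,0,0]}'
```

```text
t: 40.3
eef_pos: [0.5972, 0.0805, 0.2519]
tcp_rot: [-3.141, -0.001, 3.138]
ft_force: [-0.9, 0.7, -2.6]
grip_width: 0.0344
finger_force: 30.0
t: 41.0
eef_pos: [0.6394, -0.0097, 0.2526]
tcp_rot: [3.141, -0.0, 3.141]
ft_force: [-0.1, 0.2, -2.1]
grip_width: 0.034
finger_force: 30.0
t: 41.8
eef_pos: [0.6385, -0.0103, 0.1085]
tcp_rot: [3.142, -0.003, 3.14]
ft_force: [-0.4, -0.1, -1.9]
grip_width: 0.0342
finger_force: 30.0
```

```bash
python3 -m pendant '{"travel":[[0,-0.05,-0.3],[0,0,-0.1],[0,0,0],[0,0,0]],"spin":[0,0,0,0]}'; python3 -m pendant '{"travel":[[0,0,-0.08],[0,0,0],[0,0,0]],"spin":[0,0,0]}';python3 -m pendant '{"travel":[[0,0,-0.05],[0,0,0],[0,0,0]],"spin":[0,0,0]}'
```

```text
t: 42.2
eef_pos: [0.64, -0.0123, 0.1008]
tcp_rot: [3.141, 0.001, 3.139]
ft_force: [0.0, 0.9, -2.0]
grip_width: 0.034
finger_force: 30.0
t: 42.5
eef_pos: [0.6397, -0.0123, 0.0983]
tcp_rot: [3.141, 0.0, 3.139]
ft_force: [0.1, 0.2, -2.6]
grip_width: 0.0341
finger_force: 30.0
t: 42.8
eef_pos: [0.6397, -0.0124, 0.097]
tcp_rot: [3.142, -0.0, 3.139]
ft_force: [0.3, -0.1, -2.5]
grip_width: 0.0339
finger_force: 30.0
```

```bash
python3 -m pendant '{"travel":[[0,0,-0.05],[0,0,0],[0,0,0]],"spin":[0,0,0]}'; python3 -m pendant '{"travel":[[0,0,-0.04],[0,0,0],[0,0,0]],"spin":[0,0,0]}'
```

```text
t: 43.1
eef_pos: [0.6397, -0.0124, 0.0957]
tcp_rot: [3.142, -0.0, 3.139]
ft_force: [0.3, 0.6, -2.3]
grip_width: 0.0342
finger_force: 30.0
t: 43.4
eef_pos: [0.6398, -0.0123, 0.0949]
tcp_rot: [3.141, 0.0, 3.139]
ft_force: [0.3, 0.1, -1.5]
grip_width: 0.034
finger_force: 30.0
```

```bash
python3 -m pendant '{"travel":[[0,0,-0.03],[0,0,0]],"spin":[0,0]}'
python3 -m pendant '{"travel":[[0,0,0],[0,0,0],[0,0,0],[0,0,0.2],[0,0,0.6],[0,0,1],[0,0,1],[0,0,1]],"spin":[0,0,0,0,0,0,0,0]}' 60
python3 -m pendant '{"travel":[[-0.3,0.4,0.8],[-0.7,1,0],[-0.7,1,0],[-0.7,1,0],[-0.7,1,0],[-0.7,1,0],[-0.7,1,0],[-0.7,1,0]],"spin":[0,0,0,0,0,0,0,0]}'
python3 -m pendant '{"travel":[[-0.7,1,0],[-0.7,1,0],[-0.7,1,0],[-0.6,0.8,0],[-0.3,0.4,0],[0,0,0],[0,0,0]],"spin":[0,0,0,0,0,0,0]}'
```

```text
t: 43.6
eef_pos: [0.6402, -0.0122, 0.0947]
tcp_rot: [3.141, 0.001, 3.139]
ft_force: [0.2, 1.7, 4.4]
grip_width: 0.0347
finger_force: 30.0
t: 44.4
eef_pos: [0.6398, -0.0125, 0.1914]
tcp_rot: [3.141, 0.001, 3.139]
ft_force: [0.8, -0.7, -0.1]
grip_width: 0.0602
finger_force: 0.0
t: 45.2
eef_pos: [0.5092, 0.1734, 0.2105]
tcp_rot: [3.141, 0.001, 3.139]
ft_force: [0.9, 0.1, -0.0]
grip_width: 0.0597
finger_force: 0.0
t: 45.9
eef_pos: [0.4356, 0.2766, 0.2095]
tcp_rot: [-3.142, 0.001, 3.138]
ft_force: [0.1, -0.8, 0.3]
grip_width: 0.0601
finger_force: 0.0
```

```bash
python3 -m pendant '{"travel":[[-0.05,0.05,-0.5],[0,0,-1],[0,0,-1],[0,0,-1],[0,0,-0.9],[0,0,-0.5],[0,0,-0.2],[0,0,0]],"spin":[0,0,0,0,0,0,0,0]}'
python3 -m pendant '{"travel":[[0,0,0],[0,0,0],[0,0,0],[0,0,0],[0,0,0],[0,0,0]],"spin":[0,0,0,0,0,0]}' 20 30
python3 -m pendant '{"travel":[[0,0,0.2],[0,0,0.5],[0,0,0.8],[0,0,1],[0,0,1],[0,0,1],[0,0,1],[0,0,1]],"spin":[0,0,0,0,0,0,0,0]}'
```

```text
t: 46.7
eef_pos: [0.4336, 0.2784, 0.0812]
tcp_rot: [-3.141, -0.0, 3.139]
ft_force: [0.9, 0.1, 0.1]
grip_width: 0.0601
finger_force: 0.0
t: 47.3
eef_pos: [0.4336, 0.2793, 0.0819]
tcp_rot: [3.141, 0.001, 3.139]
ft_force: [0.6, 1.3, 2.2]
grip_width: 0.0311
finger_force: 30.0
t: 48.1
eef_pos: [0.4332, 0.2785, 0.2457]
tcp_rot: [-3.142, -0.0, 3.139]
ft_force: [0.1, 0.2, -3.3]
grip_width: 0.0308
finger_force: 30.0
```

```bash
python3 -m pendant '{"travel":[[0.4,-0.35,0.2],[0.8,-0.7,0],[1,-0.85,0],[1,-0.85,0],[1,-0.85,0],[1,-0.85,0],[1,-0.85,0],[1,-0.85,0]],"spin":[0,0,0,0,0,0,0,0]}'
python3 -m pendant '{"travel":[[0.6,-0.5,0],[0.3,-0.3,0],[0.1,-0.1,0],[0,0,0],[0,0,-0.5],[0,0,-1],[0,0,-1],[0,0,-1]],"spin":[0,0,0,0,0,0,0,0]}'
python3 -m pendant '{"travel":[[0,0,-1],[0,0,-0.9],[0,0,-0.5],[0,0,-0.15],[0,0,0],[0,0,0]],"spin":[0,0,0,0,0,0]}'
```

```text
t: 48.9
eef_pos: [0.6143, 0.1227, 0.248]
tcp_rot: [-3.14, -0.001, 3.139]
ft_force: [0.5, -0.0, -2.6]
grip_width: 0.031
finger_force: 30.0
t: 49.7
eef_pos: [0.6374, 0.1039, 0.1599]
tcp_rot: [3.141, -0.001, 3.141]
ft_force: [1.4, 0.0, -3.3]
grip_width: 0.031
finger_force: 30.0
t: 50.3
eef_pos: [0.6391, 0.1029, 0.099]
tcp_rot: [3.141, 0.002, 3.139]
ft_force: [0.3, -0.9, -2.9]
grip_width: 0.0311
finger_force: 30.0
```

```bash
python3 -m pendant '{"travel":[[0,0,-0.2],[0,0,0],[0,0,0]],"spin":[0,0,0]}'; python3 -m pendant '{"travel":[[0,0,-0.05],[0,0,0],[0,0,0]],"spin":[0,0,0]}';python3 -m pendant '{"travel":[[0,0,-0.05],[0,0,0],[0,0,0]],"spin":[0,0,0]}'
```

```text
t: 50.6
eef_pos: [0.6384, 0.1026, 0.0929]
tcp_rot: [3.141, 0.0, 3.139]
ft_force: [0.4, 0.8, -3.1]
grip_width: 0.0313
finger_force: 30.0
t: 50.9
eef_pos: [0.6384, 0.1027, 0.0915]
tcp_rot: [3.141, -0.0, 3.139]
ft_force: [-0.8, -0.6, -2.7]
grip_width: 0.031
finger_force: 30.0
t: 51.2
eef_pos: [0.6389, 0.1029, 0.0909]
tcp_rot: [3.141, 0.001, 3.139]
ft_force: [-0.1, 0.3, 2.7]
grip_width: 0.0308
finger_force: 30.0
```

```bash
python3 -m pendant '{"travel":[[0,0,0],[0,0,0],[0,0,0],[0,0,0.2],[0,0,0.6],[0,0,1],[0,0,1],[0,0,1]],"spin":[0,0,0,0,0,0,0,0]}' 60
python3 -m pendant '{"travel":[[-0.4,0.3,0.8],[-1,0.7,0.2],[-1,0.7,0],[-1,0.7,0],[-1,0.7,0],[-1,0.7,0],[-1,0.7,0],[-1,0.7,0]],"spin":[0,0,0,0,0,0,0,0]}'
python3 -m pendant '{"travel":[[-1,0.7,0],[-1,0.7,0],[-1,0.5,0],[-0.6,0.3,0],[0,0,0],[0,0,0]],"spin":[0,0,0,0,0,0]}'
```

```text
t: 52.0
eef_pos: [0.6386, 0.1025, 0.1877]
tcp_rot: [3.141, 0.001, 3.139]
ft_force: [0.2, 0.0, 0.0]
grip_width: 0.06
finger_force: 0.0
t: 52.8
eef_pos: [0.4526, 0.2332, 0.2117]
tcp_rot: [3.141, 0.001, 3.139]
ft_force: [0.5, -0.2, -0.1]
grip_width: 0.0601
finger_force: 0.0
t: 53.4
eef_pos: [0.3641, 0.2874, 0.2113]
tcp_rot: [3.141, 0.001, 3.139]
ft_force: [0.5, -0.2, 0.9]
grip_width: 0.0603
finger_force: 0.0
```

Down to z ≈ .091: -4.8 units.

```bash
python3 -m pendant '{"travel":[[0,0,-0.5],[0,0,-1],[0,0,-1],[0,0,-1],[0,0,-0.7],[0,0,-0.4],[0,0,-0.2],[0,0,0]],"spin":[0,0,0,0,0,0,0,0]}'
python3 -m pendant '{"travel":[[0,0,0],[0,0,0],[0,0,0],[0,0,0],[0,0,0],[0,0,0]],"spin":[0,0,0,0,0,0]}' 20 30
python3 -m pendant '{"travel":[[0,0,0.2],[0,0,0.5],[0,0,0.8],[0,0,1],[0,0,1],[0,0,1],[0,0,1],[0,0,1]],"spin":[0,0,0,0,0,0,0,0]}'
```

```text
t: 54.2
eef_pos: [0.3636, 0.2873, 0.0899]
tcp_rot: [-3.141, -0.0, 3.139]
ft_force: [-0.0, -0.1, -0.1]
grip_width: 0.0596
finger_force: 0.0
t: 54.8
eef_pos: [0.3637, 0.2877, 0.0906]
tcp_rot: [3.141, 0.0, 3.139]
ft_force: [0.1, -0.9, 5.2]
grip_width: 0.0349
finger_force: 30.0
t: 55.6
eef_pos: [0.3631, 0.2875, 0.2546]
tcp_rot: [3.141, 0.0, 3.139]
ft_force: [0.0, 0.2, -2.8]
grip_width: 0.035
finger_force: 30.0
```

```bash
python3 -m pendant '{"travel":[[0.3,-0.3,0.2],[0.7,-0.7,0],[1,-1,0],[1,-1,0],[1,-1,0],[1,-1,0],[1,-1,0],[1,-1,0]],"spin":[0,0,0,0,0,0,0,0]}'
python3 -m pendant '{"travel":[[1,-1,0],[0.9,-0.9,0],[0.5,-0.5,0],[0.1,-0.2,0],[0,0,0],[0,0,0],[0,0,-0.5],[0,0,-1]],"spin":[0,0,0,0,0,0,0,0]}'
python3 -m pendant '{"travel":[[0,0,-1],[0,0,-1],[0,0,-1],[0,0,-0.9],[0,0,-0.5],[0,0,-0.15],[0,0,0],[0,0,0]],"spin":[0,0,0,0,0,0,0,0]}'
```

```text
t: 56.4
eef_pos: [0.5391, 0.1104, 0.257]
tcp_rot: [-3.141, -0.001, 3.139]
ft_force: [0.2, 0.3, -3.2]
grip_width: 0.0348
finger_force: 30.0
t: 57.2
eef_pos: [0.6015, 0.0488, 0.221]
tcp_rot: [3.14, 0.003, 3.141]
ft_force: [-0.8, -0.1, -3.8]
grip_width: 0.0345
finger_force: 30.0
t: 58.0
eef_pos: [0.6016, 0.0478, 0.1076]
tcp_rot: [3.141, 0.002, 3.139]
ft_force: [0.8, -0.4, -2.7]
grip_width: 0.0348
finger_force: 30.0
```

```bash
python3 -m pendant '{"travel":[[0,0,-0.2],[0,0,0],[0,0,0]],"spin":[0,0,0]}'; python3 -m pendant '{"travel":[[0,0,-0.06],[0,0,0],[0,0,0]],"spin":[0,0,0]}';python3 -m pendant '{"travel":[[0,0,-0.05],[0,0,0],[0,0,0]],"spin":[0,0,0]}'
```

```text
t: 58.3
eef_pos: [0.601, 0.0477, 0.1017]
tcp_rot: [3.141, 0.0, 3.139]
ft_force: [0.1, 0.1, -3.8]
grip_width: 0.0346
finger_force: 30.0
t: 58.6
eef_pos: [0.6009, 0.0476, 0.1]
tcp_rot: [3.142, -0.0, 3.139]
ft_force: [0.9, 0.6, -3.2]
grip_width: 0.0348
finger_force: 30.0
t: 58.9
eef_pos: [0.6016, 0.0474, 0.0996]
tcp_rot: [3.141, 0.002, 3.139]
ft_force: [-0.5, -1.6, 5.5]
grip_width: 0.0348
finger_force: 30.0
```

Contact. I release, rise, retreat clear and check.

```bash
python3 -m pendant '{"travel":[[0,0,0.02],[0,0,0],[0,0,0],[0,0,0.2],[0,0,0.6],[0,0,1],[0,0,1],[0,0,1]],"spin":[0,0,0,0,0,0,0,0]}' 60
python3 -m pendant '{"travel":[[0,0,1],[0,0,0.5],[-0.5,0.5,0],[-1,1,0],[-1,1,0],[-1,1,0],[-1,1,0],[-1,1,0]],"spin":[0,0,0,0,0,0,0,0]}'
python3 -m pendant '{"travel":[[-0.5,1,0],[0,1,0],[0,1,0],[0,0.5,0],[0,0,0],[0,0,0]],"spin":[0,0,0,0,0,0]}'
python3 -c "
from h import *
a=snap('top','t9')['color'];b=snap('side','s9')['color']
cv2.imwrite('pics/p9.png',np.hstack([cv2.resize(a[110:310,160:430],(400,296)),cv2.resize(b,(400,296))]))
crop('t9',170,125,300,210,'c9')"
```

```text
t: 59.7
eef_pos: [0.601, 0.0475, 0.1966]
tcp_rot: [3.141, 0.001, 3.139]
ft_force: [0.6, 0.0, 0.6]
grip_width: 0.0597
finger_force: 0.0
t: 60.5
eef_pos: [0.4622, 0.1859, 0.2321]
tcp_rot: [3.141, 0.0, 3.139]
ft_force: [0.2, 0.7, -0.3]
grip_width: 0.0598
finger_force: 0.0
t: 61.1
eef_pos: [0.4513, 0.2714, 0.2317]
tcp_rot: [-3.141, -0.0, 3.138]
ft_force: [0.2, -0.7, 0.3]
grip_width: 0.0601
finger_force: 0.0
c9 scale 6.153846153846154
```

View pics/p9.png

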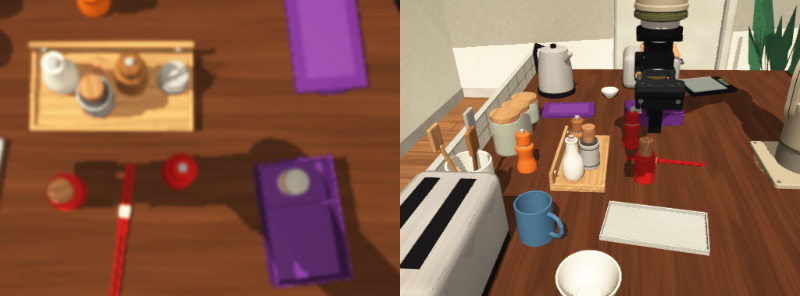

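View pics/c9.png

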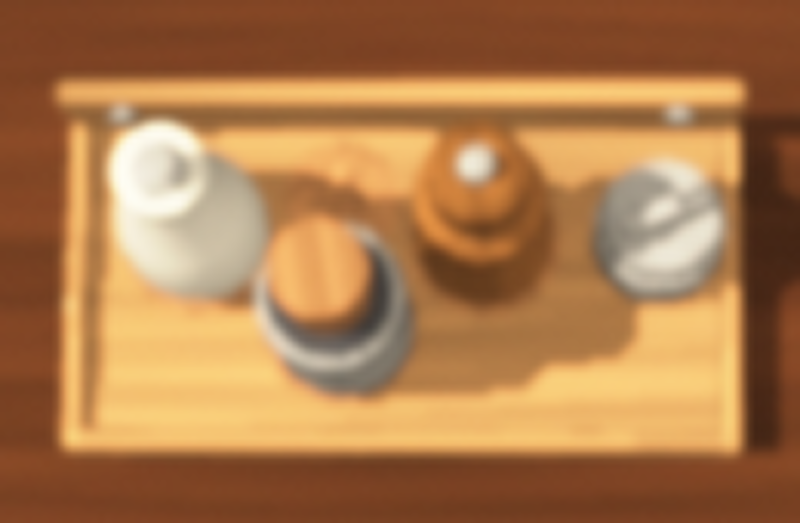

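The picture matches the start within about 5 crop pixels (2 mm): cruet (162,168), cork (320,270), mill nut (476,162). The timer is unchanged, and the jar stands in the small compartment at (293,181) of the left half. I hand the job in.

```bash
python3 -c "
from bench import robot
print(robot.close_job())"
```

```text
the job is handed in; nothing more can be done
None
```

I handed the job in at about 61 s of the 134 s: the jar stands upright in the bento's smaller compartment and the mill, cruet and canister are back within about 2 mm of their start by the last top picture; the hand-in returned no verdict.

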